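# Bring the slim bottle round on the covered carousel and weigh it

## Robot

A 6-joint arm with a two-finger parallel gripper is mounted at the origin on a cart in front of the work surface, level with it; the furniture and walls round the work are solid. World frame = base frame: x ahead of the robot, y to its left, z up, the work surface at z = 0. Lengths are in m, angles in degrees, forces in N, time in s.
With the tool pointing down it reaches from about 0.325 to 0.85 m from the base axis. Payload 15.5 kg.
Tool frame: the origin (TCP) lies midway between the tips of the shut fingers; the grasp point (between the pads) lies 19 mm behind it; z points along the fingers, y is the line along which they close (so a half turn about z gives the same grasp; the last joint's range is limited). The gripper opens to 91 mm and grips with 3 to 60 N. Pads are 32 mm wide; open, the fingers measure 118 mm over their backs; the gripper's body (76 mm by 178 mm) begins 60 mm behind the grasp point.
Start: joints at [32.515, 28.281, 77.091, -0, 74.628, -5.472], TCP at [0.493, 0.385, 0.214] pointing down, gripper open.
Joint ranges: [-166.48, 166.48], [-47.26, 123.95], [12.59, 153.08], [-70.14, 250.14], [6.76, 159.57], [-176.63, 176.63]. Speed limits (degrees/s): [108.29, 108.29, 147.25, 172.46, 172.46, 172.46].

## Interface

Orientations are given as a 3x3 rotation matrix whose columns are the frame's x, y, z axes.
In Python, from bench import ctrl gives the robot as it stands. The module is installed in compiled form; this text tells all that it offers. Calls block until the motion is done:
- ctrl.goto(position, orientation): joint-space move of the TCP to a pose.
- ctrl.move_l(position, vel=0.15, ori=None, contact_N=None): straight line of the TCP; ori=None keeps the orientation; vel is the mean speed in m/s. With contact_N (N) it stops when the force on the tool has changed by that much, and returns True; else False.
- ctrl.movej(angles): joint-space move.
- ctrl.command_gripper(opening): opening from 0.0 (shut) to 1.0 (fully open); the grip force is fixed at half the most; returns when the fingers have stopped.
- ctrl.sleep(seconds).
- ctrl.ik(position, orientation): joint angles nearest the present ones, or None.
- ctrl.read_camera(name): name is "scene" or "top" or "wrist"; returns the picture (420x560x3 uint8, blue, green, red); there is no depth.
- ctrl.camera_params(name): a dict with "fx", "fy", "cx", "cy" (pixels), "pose" (4x4, takes a point from camera to world coordinates); the wrist camera has in their place "T_tool_cam" (4x4, takes a point from camera to tool coordinates, whose origin is the TCP and whose axes are the flange's). Camera axes: x right, y up, looking along -z (the intrinsics and any distortion apply to the point x, -y, -z); pixel columns grow to the right and rows downward; lengths in m; the calibration is good to about 2 mm. A picture is of the moment at which its call begins: read the wrist's pose just before it. camera_params takes no time and is no camera call.
A pose or a line that the arm cannot do raises ctrl.MotionError and nothing moves.
- ctrl.sign_off(): hands the job in; it is judged then, once.
Readings, each from a call of its own:
- ctrl.current_t(): time.
- ctrl.current_q(): joint angles.
- ctrl.current_dq(): joint speeds.
- ctrl.current_effort(): joint torques, N m.
- ctrl.current_tool_pos(): TCP position.
- ctrl.current_eef_rot(): TCP orientation.
- ctrl.current_contact_force(): force on the tool from outside, world axes, zero at the start.
- ctrl.current_wrist_torque(): the same for the moment, N m.
- ctrl.current_grip_width(): opening from 0.0 (shut) to 1.0 (fully open).
- ctrl.current_grasp_force(): force on a finger pad.
Only numpy, scipy, OpenCV 4.12 (cv2) and the standard library are available. Lean on these libraries where they do the work, as an engineer would, in place of code of your own. Each camera call takes 0.05 s, during which the arm holds its last target. There are 200 camera calls.

## Task

The slim, tall bottle on the covered carousel has to be weighed. Turn the carousel smoothly by the bar handle on top until the bottle stands in the middle of the opening at the front of the clear cover, let go, then lift the bottle out there and set it down gently, upright, in the middle of the round pan of the scale. Leave the other things on the carousel standing in their pockets and everything else on the counter where it is.

Things in the scene. Friction and masses are not known exactly. Their poses are not given: they have to be found in the camera images.
- glue_bottle_mid (a point): The wanted thing: slim round bottle with a screw cap, the tallest and slimmest of the closed containers on the carousel: 37 mm across, 75 mm tall, 40 to 85 g. It starts upright and loose in one of the two pockets farthest from the opening. The point is its centre, half-way up; z up.
- stand: Fixed square stand, 320 x 320 mm, with corner posts of 12 mm carrying a clear level cover plate of the same outline; cover 5 mm thick, its top 131 mm above the counter (corner screws to 136). Origin at the centre of the underside, on the carousel's turning axis; x points away from the opening. Pockets under the cover cannot be reached from above; the sides are open.
- mouth (a point): Middle of the opening, on the pocket floor 26 mm above the counter and 105 mm in front of the turning axis (stand's -x). The opening is a notch in the cover's front edge, 176 mm wide (88 mm either side of the stand's x axis), from x = -160 mm back to x = -50 mm in the stand's frame.
- carousel (a joint): Angle by which the carousel has turned from its start (0), rad, anticlockwise from above positive, -7 to 7. Disc of 300 mm, pocket floor 26 mm above the counter, five equal pockets between radial fins 22 mm high, rim 10 mm high; things stand about 105 mm from the axis. 3 kg, greased drag of 0.1 to 0.3 N m, no detents, stays where left; if jerked, things slide or topple.
- handle_grip (a point): Centre of the black bar handle on the turning axis, 168 mm above the counter. Bar 84 mm long (its x), 14 mm thick (y), 24 mm high (156 to 180 mm above the counter). It drives the carousel through a loose dog: it turns freely by up to 0.5 rad before it takes the carousel along, and as much again on reversal; where in this play it rests at the start is unknown.
- pan (a point): Centre of the top face of the scale's round steel pan, 160 mm in diameter, 55 mm above the counter. The scale (238 x 200 mm, cream housing 44 mm high, display towards the robot) is fixed; its pan does not move.
- shop_scale: The bench scale itself, origin at the centre of its underside; x points away from its display. The pan centre is 27 mm along x from the origin.
- shelf_jar_mid (a point): Wide jar with a lid, 62 mm across, 70 mm tall, upright, loose in a pocket of the carousel; the point given is its centre, half-way up. To be left there.
- flux_jar_mid (a point): Squat jar with a lid, 49 mm across, 46 mm tall, upright, loose in a pocket of the carousel; the point given is its centre, half-way up. To be left there.
- spool_mid (a point): Spool of wire standing on its flange, 44 mm across, 28 mm tall, upright, loose in a pocket of the carousel; the point given is its centre, half-way up. To be left there.
- loupe_mid (a point): Eye loupe, a small black cup, 34 mm across, 35 mm tall, upright, loose in a pocket of the carousel; the point given is its centre, half-way up. To be left there.
- glue_bottle: The same slim bottle; origin at the centre of its underside.
- tea_cup: China cup, 69 mm across, 51 mm tall, loose, a bystander; origin at the centre of its underside.
- compound_bar: Bar of polishing compound, 88 x 34 x 21 mm, loose, a bystander; origin at the centre of its underside.
- burr_stand: Stand of grey tubes with burrs, 75 x 106 x 80 mm, loose, a bystander; origin at the centre of its underside.
Mind the look-alikes: they are no part of the job. What is meant by the part that bears shelf_jar_mid is not pink, purple or yellow, and is the smaller of those in its own colour.

How it is judged:
By the outcome, as a careful person would: the job done as asked, in the order asked, and still so for the second after the job is handed in, with the robot touching nothing.
It also fails if it takes over 72 s, if anything falls off the work surface, if the arm or the gripper's body presses on something with over 40 N, if the wrist force passes 120 N, or if a joint passes its speed limit or range.

## Working session

There is one attempt and no reset: what is moved stays moved. The work goes in short steps, each a Python script; the robot and the scene stay as the last script left them, time stands still between calls to the robot, and variables do not carry over. Pictures are saved under pics/ and viewed, at most 10 in all, crops included, and the job is handed in when it is done.

```bash
mkdir -p pics; python3 - <<'E'
from bench import ctrl
import cv2,numpy as np
np.set_printoptions(precision=4,suppress=True)
for n in("scene","top"):
    im=ctrl.read_camera(n); cv2.imwrite(f"pics/{n}0.png",im); print(n,ctrl.camera_params(n))
print(ctrl.camera_params("wrist")); print(ctrl.current_eef_rot())
E
```

```text
scene {'fx': 391.7031691742873, 'fy': 391.7031691742873, 'cx': 283.2076900864062, 'cy': 212.20837774964414, 'pose': array([[ 0.6903,  0.4328, -0.5798, -0.0405],
       [-0.7232,  0.3902, -0.5698, -0.4793],
       [-0.0204,  0.8127,  0.5824,  0.7545],
       [ 0.    ,  0.    ,  0.    ,  1.    ]])}
top {'fx': 414.2653033575353, 'fy': 414.2653033575353, 'cx': 282.68704195499686, 'cy': 215.69781054171702, 'pose': array([[-0.0163,  0.9926, -0.1201,  0.4327],
       [-0.9995, -0.0131,  0.0273,  0.1629],
       [ 0.0255,  0.1205,  0.9924,  1.4405],
       [ 0.    ,  0.    ,  0.    ,  1.    ]])}
{'fx': 312.8989456476446, 'fy': 312.8989456476446, 'cx': 280.3804100328075, 'cy': 212.90611554036275, 'T_tool_cam': array([[ 0.0008,  0.9635,  0.2676,  0.0738],
       [ 1.    , -0.0004, -0.0016,  0.0001],
       [-0.0014,  0.2676, -0.9635, -0.172 ],
       [ 0.    ,  0.    ,  0.    ,  1.    ]])}
[[-0.6155  0.7881 -0.0009]
 [ 0.7881  0.6155 -0.0006]
 [ 0.0001 -0.0011 -1.    ]]
```

View pics/scene0.png

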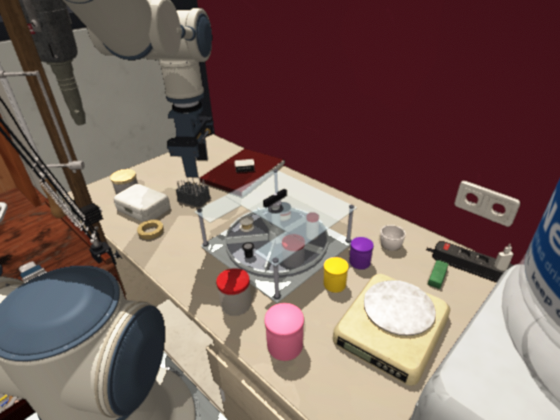

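View pics/top0.png

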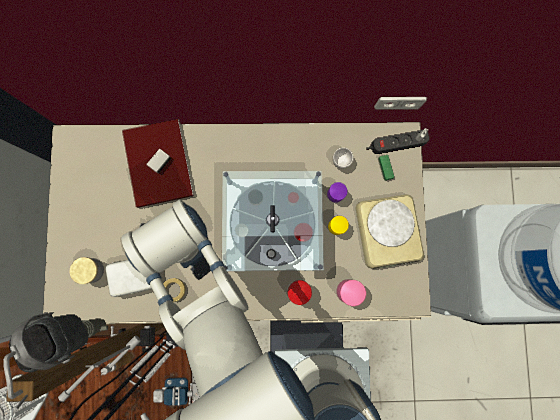

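The scene view shows the carousel at about (280,240) and the scale at (400,310). In the top view the axis/handle is at about (272,218), the notch is towards the robot, and the pan is at (390,223). Next I'll look at enlarged crops.

```bash
python3 - <<'E'
import cv2,numpy as np
a=cv2.imread("pics/top0.png")[160:282,210:332]; b=cv2.imread("pics/scene0.png")[165:305,190:365]
a=cv2.resize(a,(400,400),interpolation=cv2.INTER_CUBIC); b=cv2.resize(b,(400,320),interpolation=cv2.INTER_CUBIC)
b=cv2.copyMakeBorder(b,0,80,0,0,cv2.BORDER_CONSTANT)
cv2.imwrite("pics/crop1.png",np.hstack([a,b]))
E
```

```text
(no output)
```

View pics/crop1.png

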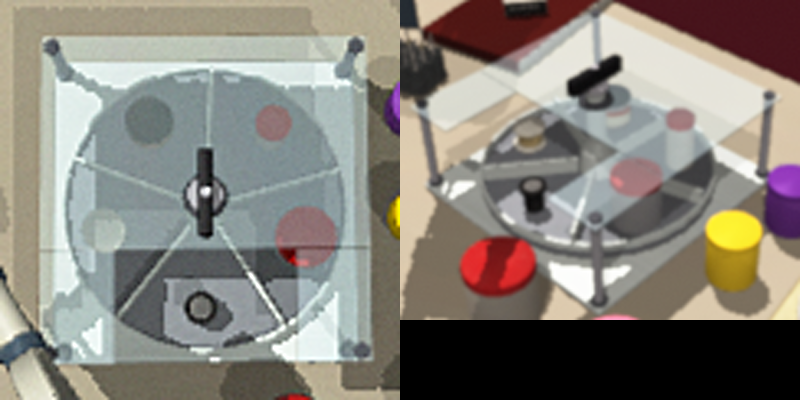

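Candidates in the top image:
- Slim red-capped bottle at (293,197), in a back pocket.
- Wide red-lidded jar at (303,232).
- Grey squat jar at (255,197).
- Spool at (241,230).
- Loupe at (271,254).
- Outside the carousel: red, pink, yellow and purple jars, which are look-alikes.

I choose the slim one at (293,197). The scene crop shows it tall and slim with a red cap. Next I'll measure.

```bash
cat > h.py <<'E'
import cv2,numpy as np
from bench import ctrl
np.set_printoptions(precision=4,suppress=True)
def ray(n,uv,z,pose=None):
    p=ctrl.camera_params(n); P=p["pose"] if pose is None else pose
    d=P[:3,:3]@np.array([(uv[0]-p["cx"])/p["fx"],-(uv[1]-p["cy"])/p["fy"],-1]); o=P[:3,3]
    return o+d*(z-o[2])/d[2]
def wpose():
    T=np.eye(4);T[:3,:3]=ctrl.current_eef_rot();T[:3,3]=ctrl.current_tool_pos();return T@ctrl.camera_params("wrist")["T_tool_cam"]
def blobs(m,box,amin=30):
    u0,v0,u1,v1=box; k=np.zeros(m.shape[:2],np.uint8);k[v0:v1,u0:u1]=m[v0:v1,u0:u1].astype(np.uint8)
    n,l,s,c=cv2.connectedComponentsWithStats(k); return [(c[i],s[i],np.argwhere(l==i)[:,::-1].astype(np.float32)) for i in range(1,n) if s[i,4]>=amin]
E
python3 - <<'E'
from h import *
im=cv2.imread("pics/top0.png"); hsv=cv2.cvtColor(im,cv2.COLOR_BGR2HSV); i=im.astype(int)
for c,s,p in blobs(im.max(2)<50,(255,195,290,245),15): print("handle",c,s,cv2.minAreaRect(p)); hp=p
w=np.array([ray("top",q,.18)[:2] for q in hp]); print("handle w",w.mean(0),cv2.minAreaRect(w.astype(np.float32)*1000))
for c,s,p in blobs((i[...,2]-i[...,1]>22),(225,175,320,265)): print("red",c,s,ray("top",c,.101),ray("top",c,.096))
print("screws");S=[]
for q in((53,47),(356,47),(63,352),(356,350)):
    r=ray("top",(q[0]/3.279+210,q[1]/3.279+160),.136);S.append(r);print(r)
S=np.array(S);print(S.mean(0))
for c,s,p in blobs((hsv[...,1]<35)&(hsv[...,2]>110),(355,190,430,265),300):
    e=cv2.fitEllipse(cv2.convexHull(p)); print("pan",c,s,e,ray("top",e[0],.055))
im=cv2.imread("pics/scene0.png");hsv=cv2.cvtColor(im,cv2.COLOR_BGR2HSV)
for c,s,p in blobs((hsv[...,1]<35)&(hsv[...,2]>110),(335,265,450,375),300):
    e=cv2.fitEllipse(cv2.convexHull(p)); print("panS",c,s,e,ray("scene",e[0],.055))
for c,s,p in blobs(im.max(2)<50,(250,180,300,220),15): print("handleS",c,s,ray("scene",c,.17))
E
```

```text
handle [273.375  210.6667] [272 206   3  11  24] ((273.0, 211.0), (10.0, 2.0), 90.0)
handle [273.9333 225.6333] [271 220   8  12  30] ((274.6153869628906, 225.92308044433594), (5.099019527435303, 11.374736785888672), 11.309932708740234)
handle w [0.5551 0.1554] ((554.2420043945312, 153.33058166503906), (15.600808143615723, 34.89528274536133), 77.9853744506836)
red [293.0706 197.2   ] [288 192  11  11  85] [0.6555 0.091  0.101 ] [0.6564 0.0907 0.096 ]
red [302.7863 231.8855] [294 223  19  19 262] [0.5411 0.0616 0.101 ] [0.5415 0.0612 0.096 ]
screws
[0.7264 0.3058 0.136 ]
[0.7233 0.0092 0.136 ]
[0.4308 0.2962 0.136 ]
[0.4281 0.0171 0.136 ]
[0.5771 0.1571 0.136 ]
pan [390.5713 222.7951] [ 368  200   46   47 1698] ((390.6374816894531, 222.8115234375), (45.302894592285156, 47.268798828125), 137.6165008544922) [ 0.5714 -0.2405  0.055 ]
panS [399.1406 307.0569] [ 364  280   71   55 2972] ((399.1526794433594, 306.9958190917969), (51.91413116455078, 72.75578308105469), 108.62571716308594) [ 0.5649 -0.2465  0.055 ]
handleS [274.2839 198.3806] [264 190  22  17 155] [0.5716 0.1547 0.17  ]
```

```bash
cat >> h.py <<'E'
def R(deg): # tool down, tool x at yaw deg
    a=np.radians(deg);c,s=np.cos(a),np.sin(a); return np.array([[c,s,0],[s,-c,0],[0,0,-1.]])
E
python3 - <<'E'
from h import *
for y in range(-360,361,30): 
    q=ctrl.ik([.577,.157,.149],R(y)); print(y,None if q is None else np.array(q))
for y in (0,90,180,270): print(y,ctrl.ik([.572,-.2425,.1],R(y)),ctrl.ik([.472,.157,.06],R(y)))
E
```

```text
-360 [ 9.5014 30.0212 85.4339 -0.     64.5448 99.5014]
-330 [ 9.5014 30.0212 85.4339 -0.     64.5448 69.5014]
-300 [ 9.5014 30.0212 85.4339 -0.     64.5448 39.5014]
-270 [ 9.5014 30.0212 85.4339 -0.     64.5448  9.5014]
-240 [  9.5014  30.0212  85.4339  -0.      64.5448 -20.4986]
-210 [  9.5014  30.0212  85.4339  -0.      64.5448 -50.4986]
-180 [  9.5014  30.0212  85.4339  -0.      64.5448 -80.4986]
-150 [   9.5014   30.0212   85.4339   -0.       64.5448 -110.4986]
-120 [   9.5014   30.0212   85.4339   -0.       64.5448 -140.4986]
-90 [   9.5014   30.0212   85.4339   -0.       64.5448 -170.4986]
-60 [  9.5014  30.0212  85.4339  -0.      64.5448 159.5014]
-30 [  9.5014  30.0212  85.4339  -0.      64.5448 129.5014]
0 [ 9.5014 30.0212 85.4339 -0.     64.5448 99.5014]
30 [ 9.5014 30.0212 85.4339 -0.     64.5448 69.5014]
60 [ 9.5014 30.0212 85.4339 -0.     64.5448 39.5014]
90 [ 9.5014 30.0212 85.4339 -0.     64.5448  9.5014]
120 [  9.5014  30.0212  85.4339  -0.      64.5448 -20.4986]
150 [  9.5014  30.0212  85.4339  -0.      64.5448 -50.4986]
180 [  9.5014  30.0212  85.4339  -0.      64.5
[... 158 characters left out ...]
14   30.0212   85.4339   -0.       64.5448 -170.4986]
300 [  9.5014  30.0212  85.4339  -0.      64.5448 159.5014]
330 [  9.5014  30.0212  85.4339  -0.      64.5448 129.5014]
360 [ 9.5014 30.0212 85.4339 -0.     64.5448 99.5014]
0 [-28.4795  35.0374  84.6041  -0.      60.3585  61.5205] [ 11.517   30.9278 104.2867  -0.      44.7856 101.517 ]
90 [-28.4795  35.0374  84.6041  -0.      60.3585 -28.4795] [ 11.517   30.9278 104.2867  -0.      44.7856  11.517 ]
180 [ -28.4795   35.0374   84.6041   -0.       60.3585 -118.4795] [ 11.517   30.9278 104.2867  -0.      44.7856 -78.483 ]
270 [-28.4795  35.0374  84.6041  -0.      60.3585 151.5205] [  11.517    30.9278  104.2867   -0.       44.7856 -168.483 ]
```

```bash
python3 - <<'E'
from h import *
ctrl.goto([.572,.157,.30],R(180)); T=wpose(); np.save("T1.npy",T)
im=ctrl.read_camera("wrist"); cv2.imwrite("pics/w1.png",im); im=ctrl.read_camera("top"); cv2.imwrite("pics/top1.png",im); print(ctrl.current_t())
E
```

```text
1.4333
```

View pics/w1.png

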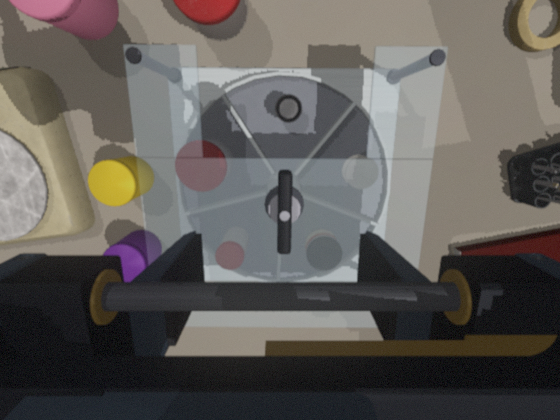

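The wrist view shows the bar handle at (285,211) lying along the stand's x axis. The bottle cap is at (230,255), the front screws at (134,55) and (437,57), and the front notch is at the image top.

```bash
python3 - <<'E'
from h import *
T=np.load("T1.npy"); im=cv2.imread("pics/w1.png"); i=im.astype(int)
for c,s,p in blobs(im.max(2)<60,(265,160,305,262),60):
    w=np.array([ray("wrist",q,.18,T)[:2] for q in p])*1000; print("handle",c,s,cv2.minAreaRect(w.astype(np.float32)))
for c,s,p in blobs((i[...,2]-i[...,1]>18),(180,130,250,275),100): print("red",c,s,ray("wrist",c,.101,T),ray("wrist",c,.096,T))
S=[]
for box in((120,42,150,70),(420,45,450,72)):
    for c,s,p in blobs(im.max(2)<80,box,20): r=ray("wrist",c,.136,T);S.append(r);print("screw",c,s,r)
for c in((285,211),(285,215)): print(ray("wrist",c,.18,T))
E
```

```text
handle [283.6089 210.9073] [275 170  17  83 831] ((578.243408203125, 159.21485900878906), (82.24356079101562, 15.213420867919922), 0.5264023542404175)
red [201.6504 165.1145] [ 180  140   46   51 1842] [0.5421 0.0638 0.101 ] [0.5427 0.0625 0.096 ]
red [230.1592 254.724 ] [217 243  26  26 471] [0.656  0.0925 0.101 ] [0.6582 0.0916 0.096 ]
screw [121.8023  56.186 ] [120  42  10  28  86] [0.4319 0.0017 0.136 ]
screw [132.8144  55.1649] [125  47  16  17 194] [0.431  0.0125 0.136 ]
screw [430.8261  59.8261] [429  54   6  11  23] [0.4351 0.3041 0.136 ]
[0.5767 0.161  0.18  ]
[0.5807 0.161  0.18  ]
```

```bash
cat >> h.py <<'E'
def turn(to,T,dz):
    p=ctrl.current_tool_pos().copy() if hasattr(ctrl.current_tool_pos(),"copy") else np.array(ctrl.current_tool_pos())
    p=np.array(p)+[0,0,dz]; ctrl.move_l(p,vel=abs(dz)/T,ori=R(to))
def st(s=""): print(s,"t",ctrl.current_t(),"F",np.array(ctrl.current_contact_force()),"M",np.array(ctrl.current_wrist_torque()),"g",ctrl.current_grip_width(),"p",np.array(ctrl.current_tool_pos()))
E
python3 - <<'E'
from h import *
ctrl.move_l([.578,.159,.20],vel=.15,ori=R(180.5)); ctrl.move_l([.578,.159,.150],vel=.08,contact_N=8); st("down")
ctrl.command_gripper(0.0); st("grip")
turn(165,1.5,.001); st("turn"); q=ctrl.current_q(); print(np.array(q))
cv2.imwrite("pics/top2.png",ctrl.read_camera("top"))
E
```

```text
down t 3.025 F [ 0.0025 -0.1628  0.0514] M [0.0417 0.0137 0.0059] g 0.9986646777406575 p [0.5783 0.1591 0.1504]
grip t 3.9583 F [ 0.2436 16.3165 -2.224 ] M [2.9971 0.0772 0.0542] g 0.35948963676717377 p [0.578  0.1609 0.15  ]
turn t 4.8417 F [  4.3186   4.1054 -12.382 ] M [ 0.9017 -0.7586  0.0108] g 0.35863665436147885 p [0.578  0.1614 0.1502]
[  9.8794  30.1036  85.0366   0.0434  64.8814 -65.139 ]
```

The grip width of 0.36 (about 32 mm) means the fingertips closed on the hub below the bar. I'll release, rise and look again.

```bash
python3 - <<'E'
from h import *
ctrl.command_gripper(1.0); ctrl.move_l([.578,.160,.26],vel=.2); T=wpose(); im=ctrl.read_camera("wrist"); cv2.imwrite("pics/w2.png",im); st()
i=im.astype(int)
for c,s,p in blobs(im.max(2)<60,(230,140,330,262),60):
    w=np.array([ray("wrist",q,.18,T)[:2] for q in p])*1000; print("handle",c,s,cv2.minAreaRect(w.astype(np.float32)))
for c,s,p in blobs((i[...,2]-i[...,1]>18),(120,80,260,290),100): print("red",c,s,ray("wrist",c,.101,T))
E
```

```text
t 6.625 F [-0.8023 -0.2395 -0.1491] M [ 0.0537 -0.0493  0.0361] g 0.9986475142152401 p [0.5772 0.1598 0.2585]
handle [281.4305 212.9209] [ 262  169   30   93 1366] ((575.4039306640625, 156.01490783691406), (23.7270450592041, 80.15303802490234), 73.18453216552734)
red [185.6683 188.7415] [ 158  161   56   56 2294] [0.5422 0.0637 0.101 ]
red [122.8713 240.1089] [120 233   8  17 101] [ 0.5793 -0.024   0.101 ]
red [242.1295 272.4077] [227 262  30  20 417] [0.6518 0.0937 0.101 ]
```

View pics/w2.png

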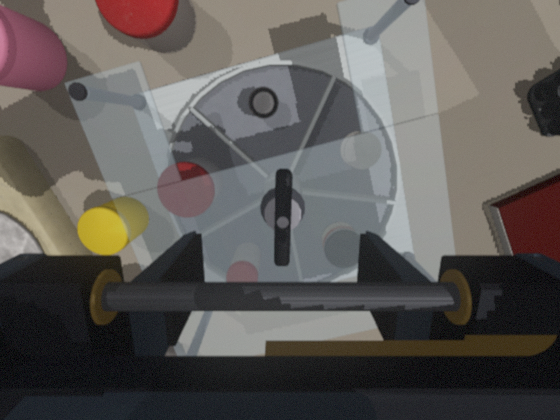

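The handle followed the tool by 15° with the carousel still in its play (jar unchanged at (.542,.064)). I'll regrasp higher, on the bar only.

```bash
python3 - <<'E'
from h import *
x,y=.578,.1605
ctrl.move_l([x,y,.19],vel=.15,ori=R(165)); ctrl.move_l([x,y,.159],vel=.06,contact_N=8); st("down")
ctrl.command_gripper(0.0); st("grip")
f=np.array(ctrl.current_contact_force())
p=np.array(ctrl.current_tool_pos())
if .1<ctrl.current_grip_width()<.22:
    turn(148,3,.001); st("a")
    turn(120,4,.001); st("b")
    cv2.imwrite("pics/top3.png",ctrl.read_camera("top"))
    im=ctrl.read_camera("top").astype(int)
    for c,s,p in blobs((im[...,2]-im[...,1]>22),(225,175,320,265)): print("red",c,s,ray("top",c,.101))
E
```

```text
down t 7.9083 F [0.4458 0.1188 1.1689] M [ 0.0088 -0.0156  0.0115] g 1.0002519792807245 p [0.5781 0.1605 0.159 ]
grip t 9.0667 F [ 1.4037  6.7925 -1.3202] M [ 1.2408 -0.1107  0.0842] g 0.1510259347013834 p [0.5782 0.1613 0.159 ]
a t 9.6583 F [  5.6485   4.4373 -14.3697] M [ 0.6181 -0.9678 -0.0013] g 0.1557902694328445 p [0.5782 0.1616 0.1591]
b t 10.3 F [  7.5731   4.4608 -16.6756] M [ 0.7297 -1.2742  0.0065] g 0.15276960648151094 p [0.5785 0.162  0.1592]
red [284.02 250.12] [275 243  19  14 200] [0.483  0.1235 0.101 ]
```

```bash
python3 - <<'E'
from h import *
im=ctrl.read_camera("scene"); 
a=cv2.imread("pics/top3.png")[160:282,210:332]; b=im[165:305,190:365]
a=cv2.resize(a,(400,400),interpolation=cv2.INTER_CUBIC); b=cv2.resize(b,(400,320),interpolation=cv2.INTER_CUBIC)
b=cv2.copyMakeBorder(b,0,80,0,0,cv2.BORDER_CONSTANT)
cv2.imwrite("pics/crop2.png",np.hstack([a,b]))
st()
for k in range(2):
    q=np.array(ctrl.current_q()); q[5]+=2; ctrl.movej(list(q)); st(); print(np.array(ctrl.current_q()))
E
```

```text
t 10.45 F [  8.391    3.9636 -16.4216] M [ 0.6858 -1.1519 -0.0335] g 0.14890923419013855 p [0.5785 0.162  0.1591]
 t 10.7 F [ 2.6023  0.9587 -2.7482] M [ 0.164  -0.2272 -0.033 ] g 0.1535659900302431 p [0.5786 0.1621 0.159 ]
[  9.9353  29.5731  84.4064   0.0382  66.0172 -18.0852]
 t 10.95 F [ 0.8485  0.9063 -2.6839] M [ 0.0139 -0.2269  0.0073] g 0.1529313107303413 p [0.5786 0.1621 0.159 ]
[  9.9338  29.5736  84.4065   0.0419  66.0102 -16.1372]
```

View pics/crop2.png

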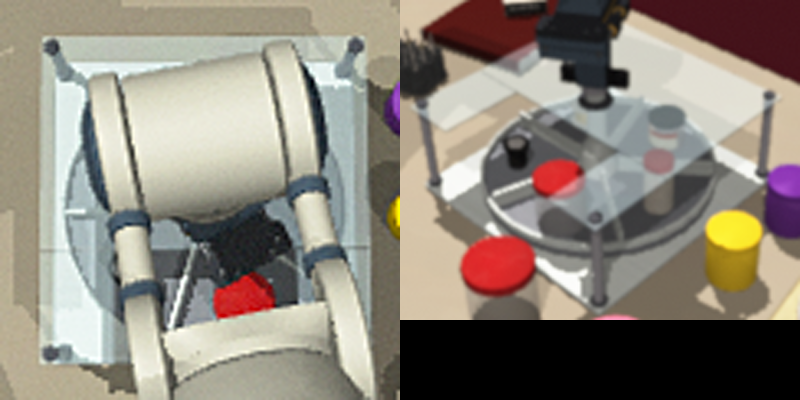

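Everything is still upright. The jar with the red lid is at the front and the bottle is at scene (304,235), still short of the opening. I'll continue in small joint-6 steps, tracking the cap in the scene view.

```bash
cat >> h.py <<'E'
AX=np.array([.578,.1605])
def caps(im,z=.101):
    i=im.astype(int); out=[]
    for c,s,p in blobs((i[...,2]-i[...,1]>22),(225,180,330,275),20):
        w=ray("scene",c,z)[:2]; d=w-AX; out.append((c.round(1),int(s[4]),w,np.degrees(np.arctan2(d[1],d[0])),np.hypot(*d)))
    return out
def step(deg,n):
    q=np.array(ctrl.current_q()); 
    for k in range(n): q[5]+=deg; ctrl.movej(list(q))
E
python3 - <<'E'
from h import *
for o in caps(cv2.imread("pics/scene0.png")): print("start",*o)
for o in caps(ctrl.read_camera("scene")): print("now",*o)
step(2.5,18); st()
for o in caps(ctrl.read_camera("scene")): print("now",*o)
print(np.array(ctrl.current_q())[5])
E
```

```text
start [237.4 184.3] 263 [0.6228 0.3745] 78.16856382163085 0.21867753356993067
start [324.5 181.7] 50 [0.8198 0.1775] 4.015593090760758 0.24234967679606886
start [312.1 217. ] 88 [0.6477 0.0839] -47.69896298135596 0.1035997898920465
start [292.9 242.4] 305 [0.5298 0.0489] -113.35679902381717 0.12156863729605419
start [325.6 270.2] 40 [ 0.5071 -0.0771] -106.62351751952804 0.24797684567603667
start [235.5 271.3] 146 [0.3599 0.0779] -159.2585541821242 0.23321268044750693
now [235.9 184.5] 228 [0.6189 0.3774] 79.3113744232859 0.22072327468991737
now [324.7 181.8] 49 [0.82   0.1769] 3.882708060010659 0.2425089024833777
now [302.6 235.3] 102 [0.5688 0.0497] -94.72447193193508 0.11118593879951985
now [258.6 242.7] 355 [0.4695 0.1139] -156.76838520538402 0.11805827668601392
now [325.7 270.3] 39 [ 0.5069 -0.0775] -106.6392748765872 0.2483535471555642
now [235.4 271.1] 154 [0.3602 0.0785] -159.3758988614046 0.23266195727091113
 t 15.5 F [ 8.4105  2.7024 -6.5999] M [ 0.3106 -1.2952  0.0179] g 0.14897817638179234 p [0.5793 0.1621 0.1591]
now [235.  184.6] 205 [0.6164 0.3788] 80.01735995111895 0.2216915880937321
now [324.7 181.7] 46 [0.8206 0.1773] 3.95912507181305 0.2432194014787805
now [239.3 229.3] 333 [0.4727 0.1935] 162.61656472505226 0.11031693064945557
now [274.2 242.9] 125 [0.4959 0.0833] -136.75855098914658 0.11267420638107756
now [325.7 270.3] 39 [ 0.5069 -0.0775] -106.6392748765872 0.2483535471555642
now [235.4 271.1] 154 [0.3602 0.0785] -159.3758988614046 0.23266195727091113
28.729260483676946
```

```bash
python3 - <<'E'
from h import *
def ang():
    for o in caps(ctrl.read_camera("scene")):
        if 70<o[1]<200 and o[4]<.14:
            d=o[2]+[.008,.0085]-AX; return np.degrees(np.arctan2(d[1],d[0]))%360, np.hypot(*d),o[0]
step(2.5,15); a=ang(); print(a)
r=(a[0]-180.) if a else 0
if 0<r<12: step(r/4,4)
print(ang()); st(); ctrl.command_gripper(1.0)
ctrl.move_l(np.array(ctrl.current_tool_pos())+[0,0,.06],vel=.12); 
ctrl.goto([.50,.1605,.32],R(180)); T=wpose(); np.save("T3.npy",T); cv2.imwrite("pics/w3.png",ctrl.read_camera("wrist")); cv2.imwrite("pics/scene3.png",ctrl.read_camera("scene")); st()
E
```

```text
(np.float64(188.45812092484672), np.float64(0.10206177193763467), array([252.4, 238.9]))
(np.float64(179.383534615236), np.float64(0.1013032004187038), array([248.2, 236.4]))
 t 20.4 F [ 5.5051 -0.7574 -5.9444] M [ 0.0664 -0.655  -0.0587] g 0.1545739761341494 p [0.5799 0.1616 0.1591]
 t 24.75 F [-0.5905  0.2913 -0.0214] M [ 0.0872 -0.036  -0.012 ] g 0.9975694169589125 p [0.5    0.1605 0.3199]
```

View pics/w3.png

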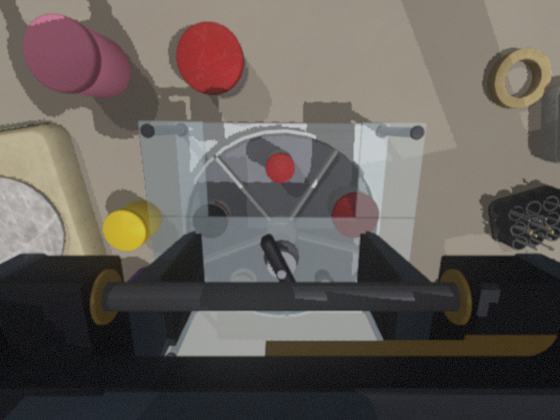

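The bottle cap is at (280,167), midway between the fins and within 2 px of the mid-line of the front screws (147,130) and (417,132). It is centred in the opening.

```bash
python3 - <<'E'
from h import *
T=np.load("T3.npy"); im=cv2.imread("pics/w3.png"); i=im.astype(int)
for c,s,p in blobs((i[...,2]-i[...,1]>40),(260,145,300,190),100):
    b=ray("wrist",c,.101,T); print("cap",c,s,b)
sc=[ray("wrist",q,.136,T) for q in((147,130),(417,132))]; print(sc)
d=b[:2]-AX; print(np.hypot(*d),np.degrees(np.arctan2(d[1],d[0])))
hsv=cv2.cvtColor(im,cv2.COLOR_BGR2HSV)
ctrl.goto([b[0],b[1],.16],R(180)); st("above")
print(ctrl.move_l([b[0],b[1],.068],vel=.08,contact_N=6)); st("down")
ctrl.command_gripper(0.0); ctrl.sleep(.2); st("grip"); print(ctrl.current_grasp_force())
E
```

```text
cap [279.7884 167.5449] [266 153  29  30 690] [0.4758 0.1589 0.101 ]
[array([0.4302, 0.013 , 0.136 ]), array([0.4323, 0.3101, 0.136 ])]
0.10216878772296202 -179.08652159535276
above t 25.4417 F [ 0.7457 -0.6481  0.2498] M [ 0.0901 -0.0693 -0.0326] g 0.9986332966363209 p [0.4769 0.1591 0.161 ]
False
down t 26.7417 F [ 0.207  -0.0828  0.1028] M [0.0845 0.0331 0.0055] g 1.0008521443706826 p [0.4762 0.1589 0.0684]
grip t 27.825 F [-0.3486 -0.2877 -0.0483] M [ 0.1228 -0.0542  0.0193] g 0.39618405616968655 p [0.4759 0.1589 0.068 ]
29.996588453650475
```

```bash
python3 - <<'E'
from h import *
ctrl.move_l([.476,.159,.11],vel=.06); ctrl.move_l([.476,.159,.25],vel=.15); st("lift")
ctrl.move_l([.50,-.238,.25],vel=.2); T=wpose(); np.save("T4.npy",T); im=ctrl.read_camera("wrist"); cv2.imwrite("pics/w4.png",im); st("over")
print(ctrl.current_grasp_force())
E
```

```text
lift t 29.7583 F [-0.308   0.7791  0.1003] M [0.0539 0.0143 0.0088] g 0.39765468124198206 p [0.4755 0.1589 0.2492]
over t 31.95 F [-0.2689 -0.2226 -0.3419] M [ 0.0927  0.0078 -0.0137] g 0.39434700499700115 p [ 0.5    -0.2374  0.2501]
29.996401593089104
```

View pics/w4.png

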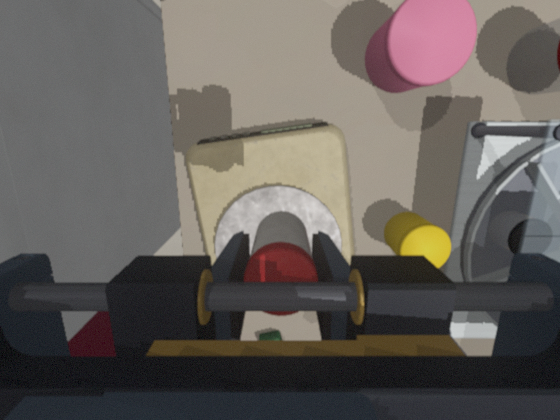

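The red-capped bottle is held at (281,280). Behind it, the front arc of the pan runs from (217,230) through (278,186) to (340,230). I'll fit the 80 mm circle to that arc and place the bottle.

```bash
cat > p.py <<'E'
from h import *
from scipy.optimize import least_squares
T=np.load("T4.npy"); im=cv2.imread("pics/w4.png"); hsv=cv2.cvtColor(im,cv2.COLOR_BGR2HSV)
m=(hsv[...,1]<45)&(hsv[...,2]>110)
P=[]
for u in range(222,336,3):
    v=np.where(m[175:250,u])[0]
    if len(v): P.append(ray("wrist",(u,175+v[0]-.5),.055,T)[:2])
P=np.array(P)
f=lambda r:least_squares(lambda c:np.hypot(*(P-c[:2]).T)-(c[2] if r is None else r),[.57,-.24,.08],loss="soft_l1",f_scale=.001)
for r in(.08,None): s=f(r); print(len(P),s.x,np.abs(s.fun).mean())
C=f(.08).x[:2]
E
python3 p.py
```

```text
38 [ 0.5733 -0.2415  0.08  ] 0.00027160772959340445
38 [ 0.5729 -0.2415  0.0797] 0.00026786222889804885
```

```bash
python3 - <<'E'
from h import *
x,y=.573,-.241
ctrl.move_l([x,y,.25],vel=.15); ctrl.move_l([x,y,.112],vel=.12); ctrl.sleep(.3)
print(ctrl.move_l([x,y,.092],vel=.015,contact_N=3)); st("touch")
ctrl.command_gripper(0.6); st("open"); ctrl.command_gripper(1.0)
ctrl.move_l([x,y,.25],vel=.12); ctrl.move_l([.48,y,.30],vel=.2); T=wpose(); np.save("T5.npy",T); im=ctrl.read_camera("wrist"); cv2.imwrite("pics/w5.png",im); i=im.astype(int); st()
for c,s,p in blobs((i[...,2]-i[...,1]>40),(230,120,330,270),100): print(c,s,ray("wrist",c,.13,T))
a=ctrl.read_camera("scene"); cv2.imwrite("pics/scene5.png",a); cv2.imwrite("pics/c5.png",np.vstack([im[100:400],a[140:390]]))
E
```

```text
True
touch t 35.1333 F [0.143  0.9246 7.5608] M [ 0.2009  0.0539 -0.0055] g 0.3986738869588596 p [ 0.5731 -0.2409  0.0969]
open t 35.625 F [ 0.915   0.2546 -0.2026] M [ 0.0591 -0.0132  0.0271] g 0.5966336914984759 p [ 0.5725 -0.2407  0.0963]
 t 38.5 F [ 0.4986 -0.1155  1.3286] M [ 0.0625 -0.0035  0.0115] g 1.000522898163608 p [ 0.4807 -0.241   0.2993]
[280.8176 263.6572] [267 256  29  14 318] [ 0.5637 -0.2413  0.13  ]
```

View pics/c5.png

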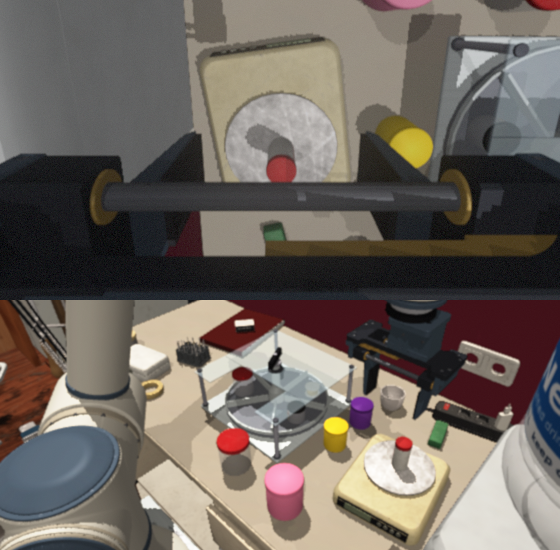

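The bottle stands upright in the middle of the pan (cap at (403,443) in the combined picture). The other items are undisturbed and the gripper is clear.

```bash
python3 -c "
from bench import ctrl
ctrl.sleep(.5); print(ctrl.sign_off())"
```

```text
the job is handed in; nothing more can be done
None
```

The bottle stands upright in the middle of the scale pan and the job is handed in at about 39 s. One early stretch of the carousel turn (about 45° in 1.2 s) ran faster than I meant, but nothing toppled.

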